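Clear the sample canister, then hold the spring clip open over the sample card

TASK

Lift the canister by its handle off the card stand and set it down upright, wholly on the green mat, without dropping it. Then squeeze the blue spring clip's levers to open it, take it off its rack and bring it down over the middle of the sample card's top edge, so that the jaws gape wide with one on each side of the card, reaching well below the edge but touching neither the card nor the stand. Finish while holding it there squeezed open; do not knock the card, and leave the tin, dish and pen where they are.

Things in the scene. Friction and masses are not known exactly. Their poses are not given: they have to be found in the camera images.
- stand: Fixed grey plinth, 120 (x) x 170 (y) x 30 mm high, origin at the centre of its underside, somewhere in front of the robot at some yaw. On its top at y = -45 mm is a flat round dark pad where the canister starts; at y = +50 mm the sample card stands upright, running along x, held by a low aluminium strip (100 x 12 mm, 6 mm high above the plinth's top).
- card: Stiff white sample card with a red band, fixed upright on the stand: 90 mm long (its x), 4 mm thick (its y), 60 mm tall (z up). Origin at the middle of its lower edge, 30 mm above the bench; its top edge is 90 mm above the bench.
- card_top (a point): Middle of the sample card's top edge, 90 mm above the bench; x along the edge, y across the card's thickness, z up.
- canister: Closed aluminium canister, 68 mm across, 66 mm high to its lid, about 0.25 kg, loose, starts on the stand's pad (30 mm above the bench). Origin at the centre of its underside. A fixed upright bail handle spans its x axis over the lid, up to 115 mm above its underside; its yaw differs from the stand's.
- handle (a point): Centre of the canister's black handle grip, 108 mm above the canister's underside: a flat-sided bar 38 mm long (canister x), 12 mm wide (canister y: close the fingers along this), 14 mm high; 35 mm of free space between it and the lid.
- mat: Fixed round green silicone mat, 124 mm across, 4 mm thick, origin at the centre of its underside on the bench. It lies to the left or the right of the stand, the clip rack on the other side.
- rack: Fixed grey clip rack: base plate 100 (x) x 90 (y) x 12 mm with an upright steel tongue on its middle, 60 mm long (x), 4 mm thick (y), its top 42 mm above the bench. Origin at the centre of the underside. The clip starts clamped on the tongue.
- clip: Blue spring clip, loose, about 75 g, 85 mm tall, 40 mm wide (x), parked upright on the rack's tongue, jaws down, axes along the rack's. Origin midway between the jaw tips, which rest on the base plate (12 mm up). Two mirrored halves turn on a pin along x, 40 mm above the origin. This body is the +y half: it turns by half the opening when squeezed evenly.
- clip_open (a joint): Opening angle between the clip's halves (rad): 0 as parked, clamped on the 4 mm tongue; -0.1 jaws shut on nothing; 0.5 the stop, fully open, where the levers are parallel and the clip sits stiffly between the fingers. Tip gap about 4 mm + 40 mm per rad; wide open means above 0.3. The spring needs about 4 N on each lever to start, 11 N to reach the stop.
- jaw_a (a point): Inner edge of the tip of the clip's +y jaw, at the middle of its width. The jaws are flat plates 4 mm thick, open below over 33 mm from tip to hinge block.
- jaw_b (a point): Inner edge of the tip of the clip's -y jaw, at the middle of its width.
- clip_grip (a point): Point midway between the levers as parked, 65 mm above the jaw tips, 77 mm above the bench: a good place to squeeze, fingers closing along the clip's y. The levers are flat plates 26 mm wide (x), from 40 to 85 mm above the tips; outer faces as parked 28 mm apart at their foot, 41 mm here, 51 mm at the top; 28 mm throughout at the stop. Squeezing them spreads the jaws.
- tin: Bystander: aluminium tin, 64 mm across, 50 mm high, origin at the centre of its underside.
- dish: Bystander: shallow steel dish, 100 mm across, 14 mm high, origin at the centre of its underside.
- pen: Bystander: blue and white pen, 9 mm thick, about 130 mm long along its x, lying near the robot, origin on the bench under its barrel.
Mind the look-alikes: they are no part of the job. Leave any red look-alike of the canister alone.

How it is judged:
By the outcome, as a careful person would: the job done as asked, in the order asked, and still so for the second after the job is handed in, while the arm keeps its last pose, push and grip.
It also fails if it takes over 59 s, if anything falls off the work surface, if the arm or the gripper's body presses on something with over 40 N, if the wrist force passes 120 N, or if a joint passes its speed limit or range.

ROBOT

A 6-joint arm with a two-finger parallel gripper is mounted at the origin on the work surface. World frame = base frame: x ahead of the robot, y to its left, z up, the work surface at z = 0. Lengths are in m, angles in rad, forces in N, time in s.
With the tool pointing down it reaches from about 0.275 to 0.75 m from the base axis. Payload 10.2 kg.
Tool frame: the origin (TCP) lies midway between the tips of the shut fingers; the grasp point (between the pads) lies 19 mm behind it (env.hold_point_z is the distance from the TCP to the grasp point, in m); z points along the fingers, y is the line along which they close (so a half turn about z gives the same grasp; the last joint's range is limited). The gripper opens to 85 mm and grips with 20 to 120 N. Pads are 22 mm wide; open, the fingers measure 114 mm over their backs; the gripper's body (76 mm by 85 mm) begins 54 mm behind the grasp point. The pads swing forward as they close: fully open they stand 13 mm farther back than shut.
Start: joints at [0.97, 0.313, 1.498, -0, 1.331, -0.223], TCP at [0.194, 0.488, 0.231] pointing down, gripper open.
Joint ranges: [-2.94, 2.94], [-0.97, 2.17], [0.19, 2.56], [-1.23, 4.37], [0.02, 3.11], [-2.88, 2.88]. Speed limits (rad/s): [2.39, 2.39, 3.01, 3.14, 3.14, 3.14].

INTERFACE

Orientations are given as a unit quaternion [x, y, z, w].
In Python, from bench import env, kinematics, monitor, eyes, job gives the robot as it stands. The module is installed in compiled form; this text tells all that it offers. Calls block until the motion is done:
- env.reach(position, orientation): joint-space move of the TCP to a pose.
- env.movel(position, velocity=0.15, frame=None, guard=None): straight line of the TCP; frame=None keeps the orientation; velocity is the mean speed in m/s. With guard (N) it stops when the force on the tool has changed by that much, and returns True; else False.
- env.set_joints(angles): joint-space move.
- env.release() and env.close_gripper(effort=None): open the fingers fully, or close them until they stop; effort is the grip in N (None keeps the last).
- env.hold(seconds).
- kinematics.ik(position, orientation): joint angles nearest the present ones, or None.
- monitor.sense(): the state.
- eyes.grab_frame(name): name is "side" or "top"; returns a dict with "frame" (400x640x3 uint8, red, green, blue), "mtx" (3x3 intrinsics, pixels), "k1" (the pictures are not rectified: a ray, as slopes to the right and down, at radius r is drawn at 1 + k1 r^2 times it, then the intrinsics apply), "view" (4x4, takes a point from world to camera coordinates). Camera axes: x right, y down, z forward; pixel columns grow to the right and rows downward; lengths in m; the calibration is good to about 2 mm. A picture is of the moment at which its call begins. There is no depth.
A pose or a line that the arm cannot do raises env.MotionError and nothing moves.
- job.hand_in(): hands the job in; it is judged then, once.
The state is a dict: "clock": time; "joints": joint angles; "qvel": joint speeds; "joint_efforts": joint torques, N m; "position": TCP position; "ee_rot": TCP orientation; "contact_force": force on the tool from outside, world axes, zero at the start; "ft_torque": the same for the moment, N m; "finger_gap": opening from 0.0 (shut) to 1.0 (fully open); "gripper_force": force on a finger pad.
Only numpy, scipy, OpenCV 4.12 (cv2) and the standard library are available. Lean on these libraries where they do the work, as an engineer would, in place of code of your own. Each camera call takes 0.05 s, during which the arm holds its last target. There are 200 camera calls.

## Working session

There is one attempt and no reset: what is moved stays moved. The work goes in short steps, each a Python script; the robot and the scene stay as the last script left them, time stands still between calls to the robot, and variables do not carry over. Pictures are saved under pics/ and viewed, at most 10 in all, crops included, and the job is handed in when it is done.

```bash
mkdir -p pics
cat > h.py <<'E'
import numpy as np, cv2
from bench import env, kinematics, monitor, eyes, job
from scipy.spatial.transform import Rotation as R
def grab(n,fn=None):
    g=eyes.grab_frame(n)
    if fn: cv2.imwrite('pics/'+fn,g["frame"][:,:,::-1])
    return g
def ray(g,px):
    K=np.array(g["mtx"]);V=np.array(g["view"])
    d=np.array([(px[0]-K[0,2])/K[0,0],(px[1]-K[1,2])/K[1,1]]);u=d.copy()
    for _ in range(20): u=d/(1+g["k1"]*(u@u))
    return -V[:3,:3].T@V[:3,3], V[:3,:3].T@np.r_[u,1]
def onz(g,px,z):
    o,d=ray(g,px); return o+d*(z-o[2])/d[2]
def proj(g,P):
    V=np.array(g["view"]);K=np.array(g["mtx"]);c=V[:3,:3]@np.array(P,float)+V[:3,3];u=c[:2]/c[2];u=u*(1+g["k1"]*(u@u))
    return np.array([K[0,0]*u[0]+K[0,2],K[1,1]*u[1]+K[1,2]])
def down(yaw): # tool z down; tool y axis (closing) along world angle yaw
    y=np.array([np.cos(yaw),np.sin(yaw),0]);z=np.array([0,0,-1.]);x=np.cross(y,z)
    return R.from_matrix(np.c_[x,y,z]).as_quat()
E
python3 - <<'E'
from h import *
for n in("top","side"):
    g=grab(n,n+"0.png"); print(n,np.round(g["mtx"],1).tolist(),g["k1"],np.round(g["view"],3).tolist())
print(monitor.sense(),env.hold_point_z)
E
```

```text
top [[391.3, 0.0, 311.0], [0.0, 391.3, 194.6], [0.0, 0.0, 1.0]] -0.07983852925468267 [[-0.021, -0.999, -0.029, 0.031], [-0.992, 0.025, -0.12, 0.581], [0.121, 0.026, -0.992, 1.036], [0.0, 0.0, 0.0, 1.0]]
side [[507.0, 0.0, 312.6], [0.0, 507.0, 200.4], [0.0, 0.0, 1.0]] -0.11724194658639989 [[0.67, -0.743, 0.001, -0.397], [-0.53, -0.478, -0.7, 0.369], [0.521, 0.469, -0.714, 0.895], [0.0, 0.0, 0.0, 1.0]]
{'clock': 0.1, 'joints': array([ 9.69579754e-01,  3.13386065e-01,  1.49830700e+00, -1.32610906e-05,
        1.33101167e+00, -2.23378697e-01]), 'qvel': array([-0.0003238 , -0.00098734, -0.00116365, -0.00032113, -0.00118646,
        0.00055023]), 'joint_efforts': array([ 2.94816899e-03, -4.12895358e+01, -2.60140049e+01, -1.28281768e-04,
        2.99691477e-03,  1.51211600e-05]), 'position': array([0.19355901, 0.48778691, 0.23081676]), 'ee_rot': array([ 1.87795598e-01,  9.82207974e-01, -5.12029509e-04, -2.16915125e-04]), 'contact_force': array([ 0.06841567, -0.17618179,  0.18119183]), 'ft_torque': array([ 0.00996032,  0.02871189, -0.01967288]), 'gripper_force': 0.0, 'finger_gap': 1.0013707352364987} 0.0187
```

View pics/top0.png

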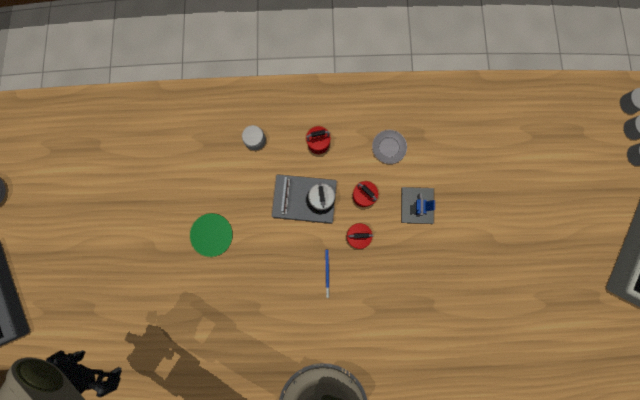

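View pics/side0.png

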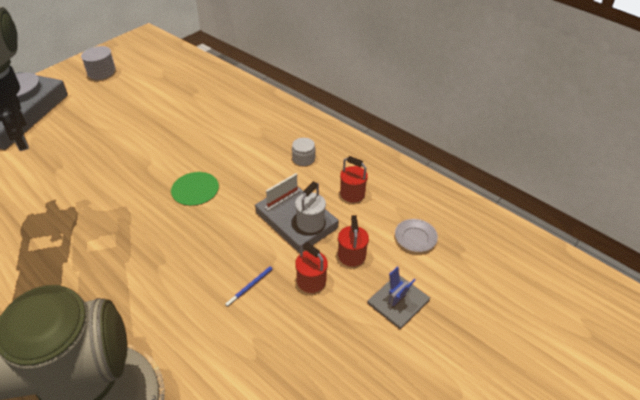

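Top view: mat (211,235), stand (305,199), card (286,196). The canister candidates are the aluminium one on the stand (321,198) and the red ones at (318,140), (365,194) and (360,236). The aluminium one on the stand's pad fits the description. The clip is at (423,206) on its rack (418,206). I'll confirm in an enlarged crop.

Run:
```python
from h import *
a=cv2.imread('pics/top0.png')[165:235,265:445]; b=cv2.imread('pics/side0.png')[170:330,250:440]
cv2.imwrite('pics/c_top.png',cv2.resize(a,None,fx=4.4,fy=4.4,interpolation=cv2.INTER_CUBIC))
cv2.imwrite('pics/c_side.png',cv2.resize(b,None,fx=3.6,fy=3.6,interpolation=cv2.INTER_CUBIC))
```

```text
(no output)
```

View pics/c_top.png

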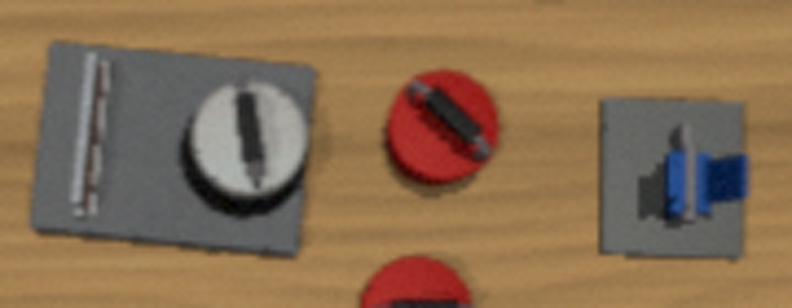

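View pics/c_side.png

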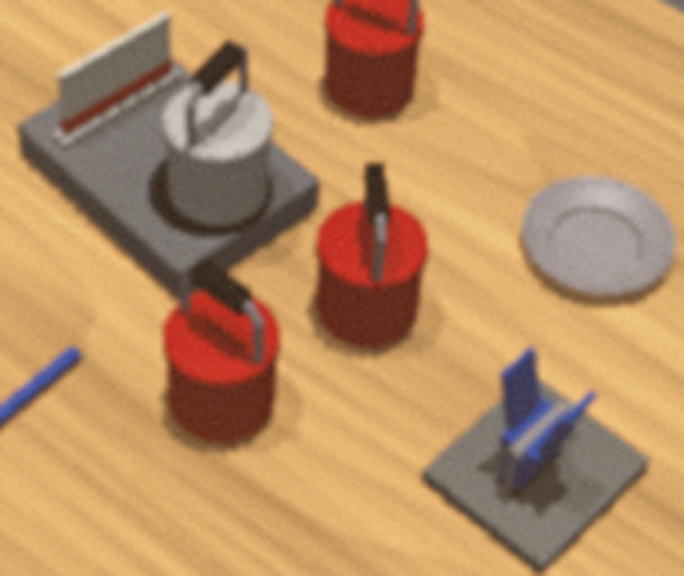

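Crops: the aluminium canister, upright on the stand's pad, is confirmed as the target. Its handle runs nearly along world x. The clip's levers spread left-right (world y), and the card's top edge is the bright line at about (285,195) px. Next I'll measure these.

```bash
cat > m.py <<'E'
from h import *
def clean(m,box):
    o=np.zeros_like(m);x0,y0,x1,y1=box;o[y0:y1,x0:x1]=m[y0:y1,x0:x1]
    n,l,s,c=cv2.connectedComponentsWithStats(o); k=1+np.argmax(s[1:,4]); return l==k
def plane_rect(g,m,z): # centre and long axis of masked blob on plane z
    c=max(cv2.findContours(m.astype('uint8'),cv2.RETR_EXTERNAL,cv2.CHAIN_APPROX_NONE)[0],key=cv2.contourArea)[:,0]
    P=np.array([onz(g,p,z)[:2] for p in c])*1000
    (cx,cy),(w,h),a=cv2.minAreaRect(P.astype('float32'))
    yaw=a if w>h else a+90
    return np.round([cx,cy,max(w,h),min(w,h),(yaw+90)%180-90],1)
def masks(g):
    f=g["frame"].astype(int);r,gg,b=f[...,0],f[...,1],f[...,2];mx=f.max(2);mn=f.min(2)
    return dict(green=((gg>r+40)&(gg>b+40)).astype('uint8'),grey=((mx-mn<28)).astype('uint8'),dark=((mx<75)).astype('uint8'),
      bright=((mn>135)&(mx-mn<40)).astype('uint8'),blue=((b>r+35)&(b>gg+15)).astype('uint8'))
E
python3 - <<'E'
from m import *
t=grab("top");M=masks(t)
print("mat",plane_rect(t,clean(M["green"],(180,205,240,265)),.004))
print("stand",plane_rect(t,clean(M["grey"],(265,168,341,230)),.03))
print("rack",plane_rect(t,clean(M["grey"]|M["blue"],(395,180,442,232)),.012))
print("lid",plane_rect(t,clean(M["bright"],(303,175,341,218)),.096))
print("handle",plane_rect(t,clean(M["dark"]&1,(316,183,328,205)),.145))
print("cardtop",plane_rect(t,clean(M["bright"],(278,172,293,218)),.09))
print("clip",plane_rect(t,clean(M["blue"],(405,190,440,222)),.06))
s=grab("side");S=masks(s)
print("mat",plane_rect(s,clean(S["green"],(160,160,230,215)),.004))
print("rack",plane_rect(s,clean(S["grey"],(360,265,435,330)),.012))
# crop-read points
tp=lambda x,y:(265+(x+.5)/4.4-.5,165+(y+.5)/4.4-.5); sp=lambda x,y:(250+(x+.5)/3.6-.5,170+(y+.5)/3.6-.5)
P=lambda g,p,z:np.round(onz(g,p,z)[:2]*1000,1)
print("stand corners",[P(t,tp(*c),.03) for c in((52,42),(316,65),(297,255),(32,230))])
print("rack corners",[P(t,tp(*c),.012) for c in((600,98),(742,101),(741,258),(600,252))])
print("card ends top",[P(t,tp(*c),.09) for c in((92,53),(78,212))],"side",[P(s,sp(*c),.09) for c in((62,72),(168,17))])
print("lid c",P(t,tp(249,138),.096)," side handle top ends",[P(s,sp(*c),.145) for c in((200,85),(238,47))],"top",[P(t,tp(*c),.145) for c in((247,90),(255,165))])
E
```

```text
mat [478.3 305.3 118.6 118.   -0. ]
stand [572.6  38.4 168.3 119.9  82.8]
rack [ 548.1 -278.7   98.5   90.2   -3.5]
lid [567.5   7.6  61.6  25.3   9.9]
handle [570.4  -9.8  38.6  10.5   7.9]
cardtop [580.   87.9  86.9   3.4  -6.7]
clip [ 539.2 -294.9   35.4   29.5   -3.1]
mat [477.9 302.8 116.8 116.5  -8.4]
rack [ 553.8 -274.3  114.7   98.6   -3.2]
stand corners [array([642.1, 112.9]), array([623. , -53.1]), array([504.2, -37.9]), array([523.5, 126.7])]
rack corners [array([ 600.1, -233.8]), array([ 596. , -324.5]), array([ 496.2, -318.1]), array([ 502.3, -229.1])]
card ends top [array([624.1,  82.2]), array([529.5,  91.7])] side [array([539.4,  93.2]), array([621.9,  78.6])]
lid c [570.2  -9.9]  side handle top ends [array([548.9, -17.6]), array([588. , -12.6])] top [array([591.5,  -9.5]), array([549.2, -12.9])]
```

Run:
```python
from h import *
best=[]
for yaw in (98,-82):
    q=kinematics.ik([.57,-.01,.22],down(np.radians(yaw))); print(yaw,None if q is None else np.round(q,2))
for yaw in (86.7,-93.3):
    q=kinematics.ik([.54,-.278,.15],down(np.radians(yaw))); print(yaw,None if q is None else np.round(q,2))
q=[(abs(kinematics.ik([.57,-.01,.22],down(np.radians(y)))[5]),y) for y in (98,-82)]
yaw=min(q)[1]
env.reach([.57,-.01,.22],down(np.radians(yaw)))
env.movel([.57,-.01,.165],velocity=.15)
print(monitor.sense()["clock"],yaw)
t=grab("top");s=grab("side")
a=cv2.resize(t["frame"][160:240,270:370],None,fx=4,fy=4,interpolation=2);b=cv2.resize(s["frame"][150:250,255:355],None,fx=4,fy=4,interpolation=2)
b=b[:400];a=cv2.copyMakeBorder(a,0,80,0,0,0)
cv2.imwrite('pics/pre.png',np.hstack([a,b])[:,:,::-1])
```

```text
98 [-0.22  0.42  1.37 -0.    1.35 -1.93]
-82 [-0.22  0.42  1.37 -0.    1.35  1.21]
86.7 [-0.67  0.56  1.34 -0.    1.24 -2.18]
-93.3 [-0.67  0.56  1.34 -0.    1.24  0.96]
2.95 -82
```

View pics/pre.png

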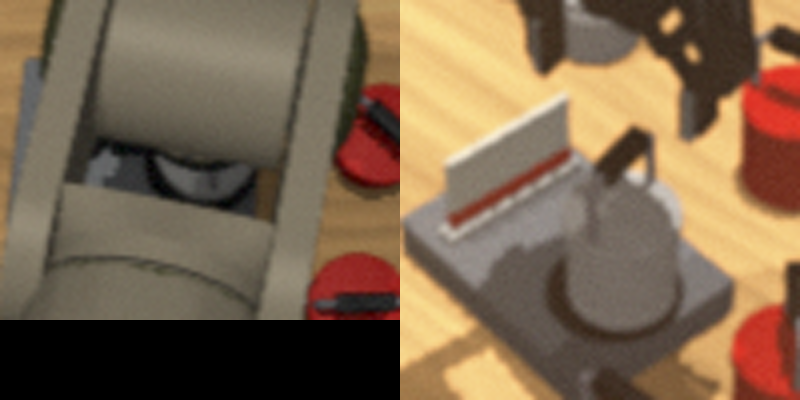

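The side view shows the fingers straddling the handle. The fingertips are at crop (548,70) and (697,130), and the handle is below their midpoint at about (623,160). I'll grasp now.

Run:
```python
from h import *
print(env.movel([.57,-.01,.120],velocity=.1,guard=8))
env.close_gripper(40)
s=monitor.sense();print(s["clock"],s["finger_gap"],s["gripper_force"],s["position"],s["contact_force"])
p=s["position"]
env.movel([p[0],p[1],.15],velocity=.08)
env.hold(.2)
s=monitor.sense();print(s["contact_force"],s["ft_torque"],s["finger_gap"])
env.movel([p[0],p[1],.225],velocity=.15)
g=grab("side","lift.png")
q=kinematics.ik([.478,.304,.2],s["ee_rot"]);print(q)
```

```text
False
4.3167 0.1282664317892748 40.09174346923828 [ 0.57020583 -0.01007997  0.12019429] [ 0.08367006 -0.49402393  0.4255952 ]
[-0.34898673 -0.25895819 -2.22284067] [0.05265967 0.04754899 0.00392869] 0.12771205806386687
[3.59418147e-01 4.28877421e-01 1.41604767e+00 6.02607470e-04
 1.29758626e+00 1.79040098e+00]
```

View pics/lift.png

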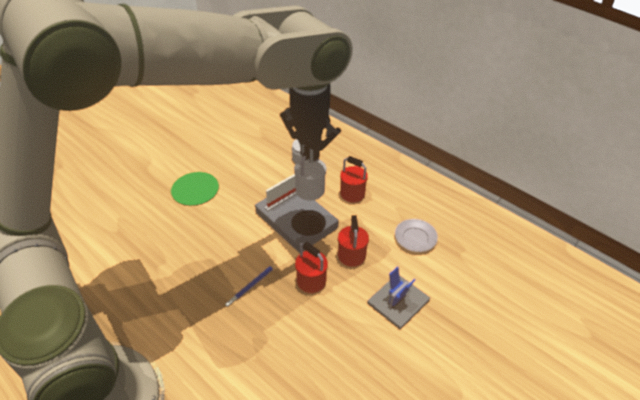

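The canister is lifted and hangs upright at (311,180). The pad at (309,222) is empty. Next it goes to the mat.

Run:
```python
from h import *
x,y=.478,.304
env.movel([x,y,.225],velocity=.22)
env.movel([x,y,.103],velocity=.12)
print(env.movel([x,y,.088],velocity=.02,guard=3),monitor.sense()["position"])
g=grab("top");h=grab("side")
env.release(); env.hold(.2)
env.movel([x,y,.20],velocity=.2)
s=monitor.sense();print(s["clock"],s["contact_force"])
env.reach([.5,-.12,.26],down(np.radians(-93.3)))
print(monitor.sense()["clock"])
t=grab("top");s=grab("side")
a=cv2.resize(t["frame"][185:285,160:260],None,fx=4,fy=4,interpolation=2);b=cv2.resize(s["frame"][255:355,350:450],None,fx=4,fy=4,interpolation=2)
c=cv2.resize(s["frame"][125:225,140:240],None,fx=2,fy=2,interpolation=2);d=cv2.resize(t["frame"][175:235,380:480],None,fx=6,fy=6,interpolation=2)[:, :600]
cv2.imwrite('pics/place.png',np.vstack([np.hstack([c,cv2.copyMakeBorder(cv2.resize(t["frame"][185:285,160:260],None,fx=2,fy=2,interpolation=2),0,0,0,400,0)]),np.hstack([cv2.resize(d,(400,240))[:240],b[:240]])])[:,:,::-1])
cv2.imwrite('pics/t1.png',t["frame"][:,:,::-1]);cv2.imwrite('pics/s1.png',s["frame"][:,:,::-1])
```

```text
True [0.47817368 0.30408499 0.09419708]
10.75 [-0.4795947  -0.36414873 -0.30706467]
12.3333
```

View pics/place.png

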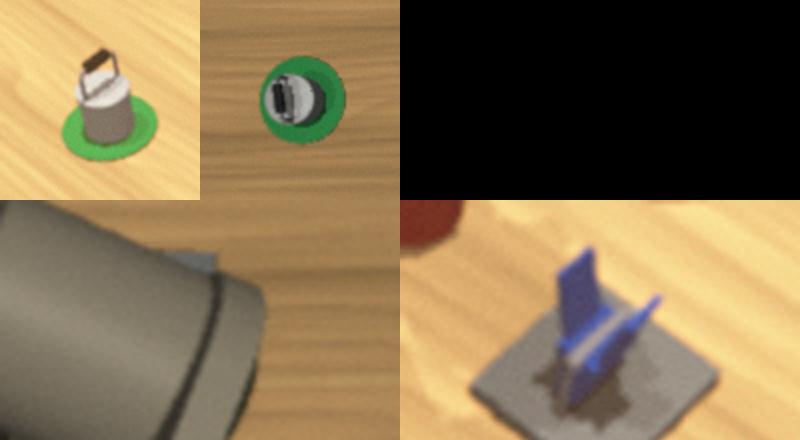

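The canister stands upright with green margin all round it. The side crop shows the clip parked on the tongue, with the far lever's top edge from crop (558,272) to (593,247). I'll refine the clip's centre from that and the first top crop.

Run:
```python
from h import *
import pickle
t=grab("top");s=grab("side")
tp=lambda x,y:(265+(x+.5)/4.4-.5,165+(y+.5)/4.4-.5)
P=lambda g,p,z:np.round(onz(g,p,z)[:2]*1000,1)
sb=lambda x,y:(350+(x-400)/4.,255+(y-200)/4.)
print("far lever top z.097",[P(s,sb(*c),.097) for c in((558,272),(593,247))])
print("near lever top z.097",[P(s,sb(*c),.097) for c in((628,323),(660,297))])
print("right lever top edge (top view)",[P(t,tp(*c),.097) for c in((747,155),(747,198))])
print("tongue ends",[P(t,tp(*c),.042) for c in((685,123),(688,219))])
print("jaw/hinge block x-range", [P(t,tp(*c),.055) for c in((668,152),(668,215),(706,152),(706,215))])
for n,P3 in (("rack c tip",[.5485,-.277,.097]),("clipgrip",[.5485,-.277,.077]),("lever+",[.5485,-.2515,.097]),("lever-",[.5485,-.3025,.097])): print(n,proj(s,P3),proj(t,P3))
```

```text
far lever top z.097 [array([ 532. , -255.9]), array([ 555.8, -259.8])]
near lever top z.097 [array([ 529.9, -298.9]), array([ 552.8, -301.8])]
right lever top edge (top view) [array([ 552.8, -300.9]), array([ 527.6, -299.5])]
tongue ends [array([ 579.2, -279.5]), array([ 519.8, -278.2])]
jaw/hinge block x-range [array([ 560.1, -264.9]), array([ 521.7, -262.8]), array([ 559.5, -288.1]), array([ 521.1, -286. ])]
rack c tip [403.25481173 273.70395101] [425.24232921 201.74319213]
clipgrip [401.92033306 279.71370078] [423.26331107 202.52157684]
lever+ [392.66857198 266.72486614] [415.38014299 201.99176716]
lever- [414.05689512 280.82313455] [435.0811973  201.49411172]
```

Run:
```python
from h import *
x,y=.542,-.279; q=down(np.radians(-93.8))
env.reach([x,y,.19],q)
print(env.movel([x,y,.057],velocity=.12,guard=8))
env.close_gripper(40); env.hold(.3)
s=monitor.sense();print(s["clock"],s["finger_gap"],s["gripper_force"],s["position"],s["contact_force"])
env.movel([x,y,.12],velocity=.06)
env.movel([x,y,.20],velocity=.2)
s=monitor.sense();print(s["clock"],s["finger_gap"],s["contact_force"])
h=grab("side");b=h["frame"][150:330,330:530]
cv2.imwrite('pics/clip.png',cv2.resize(b,None,fx=3.3,fy=3.3,interpolation=2)[:,:,::-1])
```

```text
False
15.425 0.2660860679775851 46.09843969345093 [ 0.54268925 -0.27899448  0.05804972] [1.76835067 2.51052151 7.28113594]
17.175 0.26300041534960555 [ 0.0577027   0.22512001 -1.68105149]
```

View pics/clip.png

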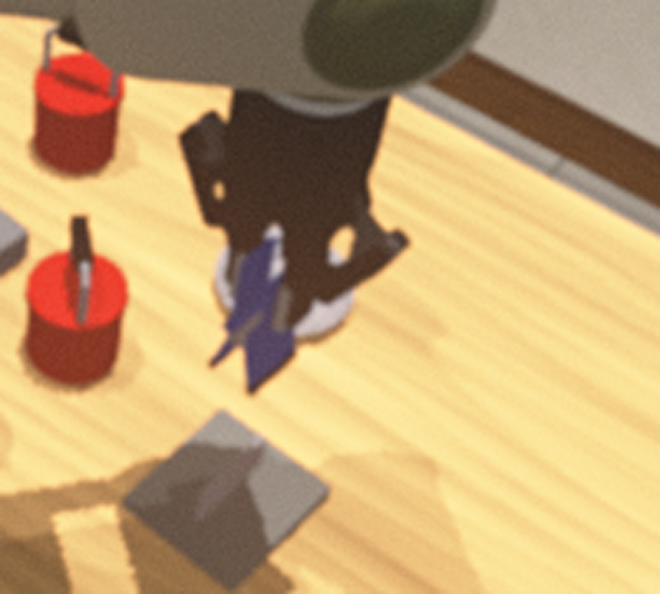

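The clip is held and off the rack with its jaws spread. The near jaw's lower edge runs from crop (250,392) to (295,355), and the far jaw's tip is at about (212,365). I'll check tilt and opening from these.

Run:
```python
from h import *
s=grab("side"); pos=monitor.sense()["position"]; print(pos)
c=lambda x,y:(330+x/3.3,150+y/3.3)
for n,p in (("nearjaw x-",(250,392)),("nearjaw x+",(295,355)),("farjaw x-",(212,365))):
    print(n,c(*p),[np.round(onz(s,c(*p),z)[:2]*1000,1) for z in(.15,.156)])
a=np.radians(-3.8);ex=np.array([np.cos(a),np.sin(a),0]);ey=np.array([-np.sin(a),np.cos(a),0])
for o in (.3,.5):
  for n,sx,sy in(("near x-",-1,-1),("near x+",1,-1),("far x-",-1,1),("far x+",1,1)):
    P=pos*[1,1,0]+ex*.02*sx+ey*sy*(.002+.02*o+.002)+[0,0,.1555]; print(o,n,(proj(s,P)-[330,150])*3.3)
```

```text
[ 0.54138287 -0.27857268  0.19791154]
nearjaw x- (405.75757575757575, 268.7878787878788) [array([ 524.1, -291.3]), array([ 519.8, -293.2])]
nearjaw x+ (419.3939393939394, 257.57575757575756) [array([ 562.7, -295.5]), array([ 558.1, -297.4])]
farjaw x- (394.24242424242425, 260.6060606060606) [array([ 525.4, -264.3]), array([ 521.1, -266.5])]
0.3 near x- [241.92873507 385.71497131]
0.3 near x+ [286.28576488 345.90827409]
0.3 far x- [214.09057356 365.24563038]
0.3 far x+ [258.62423906 326.25696651]
0.5 near x- [247.5583184  389.85439996]
0.5 near x+ [291.87750818 349.88156937]
0.5 far x- [208.58460633 361.19711213]
0.5 far x+ [253.15112924 322.36954144]
```

The projections match opening 0.5, clip upright, tips about 44 mm below the TCP. Next: hover over the card and check alignment.

Run:
```python
from h import *
q=down(np.radians(-97)); x,y=.5795,.0873
env.movel([.541,-.279,.215],velocity=.2)
env.reach([x,y,.215],q)
env.movel([x,y,.155],velocity=.1)
s=monitor.sense();print(s["clock"],s["position"],s["finger_gap"],s["contact_force"])
h=grab("side");b=h["frame"][120:245,240:380]
cv2.imwrite('pics/hover.png',cv2.resize(b,None,fx=4.6,fy=4.6,interpolation=2)[:,:,::-1])
```

```text
19.65 [0.57987716 0.08714213 0.15564568] 0.2621076868408193 [-1.13905846  0.24722295 -0.67275562]
```

View pics/hover.png

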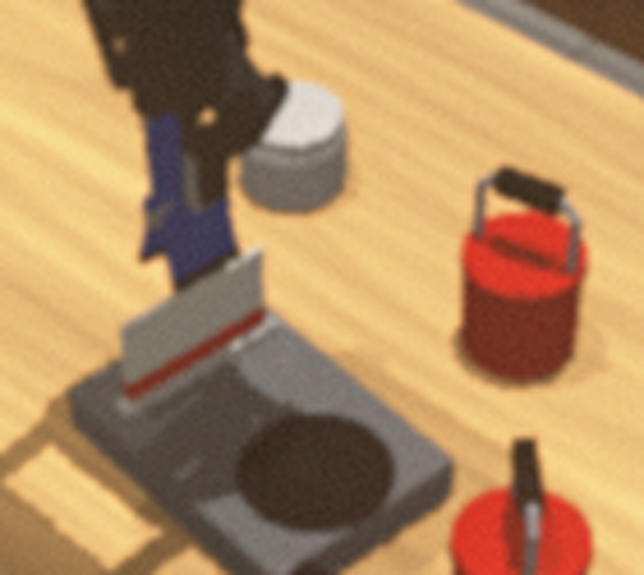

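Side view: the clip is above the card. The near jaw's edge runs from crop (178,292) to (237,250), the far jaw's corner is at (143,258), and the card's top edge runs from (122,328) to (262,250).

Run:
```python
from h import *
s=grab("side");c=lambda x,y:(240+(x+.5)/4.6-.5,120+(y+.5)/4.6-.5)
a=np.radians(-7);ex=np.array([np.cos(a),np.sin(a)]);ey=np.array([-np.sin(a),np.cos(a)]);o=monitor.sense()["position"][:2]
for n,p,z in(("near x-",(178,292),.1115),("near x+",(237,250),.1115),("far x-",(143,258),.1115),("card L near",(122,328),.09),("card R near",(262,250),.09)):
    d=onz(s,c(*p),z)[:2]-o; print(n,np.round([d@ex*1000,d@ey*1000],1))
```

```text
near x- [-20.9 -17.5]
near x+ [ 20.1 -12.9]
far x- [-18.9  13.2]
card L near [-44.7  -1.2]
card R near [44.1 -2.7]
```

The clip is centred over the card within about 1 mm. Descending under guard.

Run:
```python
from h import *
print(env.movel([.5796,.0878,.1115],velocity=.03,guard=3)); env.hold(.5)
s=monitor.sense();print(s["clock"],s["position"],s["finger_gap"],s["gripper_force"],s["contact_force"])
h=grab("side");b=h["frame"][130:230,240:360]
cv2.imwrite('pics/final.png',cv2.resize(b,None,fx=5.5,fy=5.5,interpolation=2)[:,:,::-1])
```

```text
False
21.85 [0.57961351 0.08779097 0.11153219] 0.2622347078151795 45.73072850704193 [-0.74326085 -0.04247062 -1.05551474]
```

View pics/final.png

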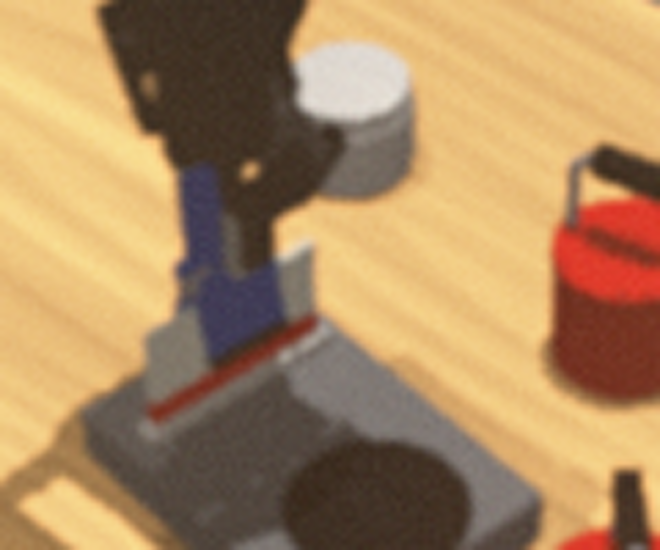

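The near jaw is in front of the card's middle, at crop (245,330). The far jaw is behind the card, and no contact force shows. I'm handing in.

```bash
python3 -c "
from h import *
print(job.hand_in())"
```

```text
the job is handed in; nothing more can be done
None
```

I handed the job in at about 22 s: the canister stands upright on the green mat, and the clip is held squeezed open astride the middle of the card, tips about 23 mm below its top edge with no contact force sensed; no verdict came back.

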